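# Bring the spare bearing ball

## Robot

A 6-joint arm with a two-finger parallel gripper is mounted at the origin on the work surface. World frame = base frame: x ahead of the robot, y to its left, z up, the work surface at z = 0. Lengths are in m, angles in rad, forces in N, time in s.
With the tool pointing down it reaches from about 0.35 to 1 m from the base axis. Payload 7.1 kg.
Tool frame: the origin (TCP) lies between the finger pads, 19 mm behind the fingertips; this is the grasp point; z points along the fingers, y is the line along which they close (so a half turn about z gives the same grasp; the last joint's range is limited). The gripper opens to 85 mm and grips with 20 to 120 N. Pads are 22 mm wide; open, the fingers measure 114 mm over their backs; the gripper's body (76 mm by 85 mm) begins 54 mm behind the grasp point. The pads swing forward as they close: fully open they stand 13 mm farther back than shut.
Start: joints at [-1.189, 0.423, 1.63, -0, 1.089, -0.019], TCP at [0.244, -0.575, 0.25] pointing down, gripper open.
Joint ranges: [-3, 3], [-0.9, 2.11], [0.09, 2.58], [-1.31, 4.45], [0.11, 2.69], [-2.54, 2.54]. Speed limits (rad/s): [2.39, 2.39, 3.01, 3.14, 3.14, 3.14].

## Interface

Orientations are given as a 3x3 rotation matrix whose columns are the frame's x, y, z axes.
In Python, from cell import status, camera, get_calibration, manip gives the robot as it stands.
- The arm moves only by the tool step_arm, never from a script. Its arguments are lists of equal length, an entry for each row: "translation": the shift along the world's x, y, z in mm, a list of three; "yaw": the turn about the world's z in rad; "fingers": the closure, from 0 (fully open) to 1 (shut). A call has 1 to 5 rows; each row shifts and turns the commanded pose from where the row before left it; what a row does not reach is not made up. A row lasts 1/8 s, in which the tool goes at most 62.5 mm and 10.7 degrees, less where a joint would pass 70% of its speed; a pose out of reach is approached as far as the arm can. A call with a gripper value outside its range is refused whole. The fingers move at their own pace and stop on an object; "newtons" is the grip in N (left out, the last holds). Time passes only in rows, so rows that do not move let the fingers close. It gives the time, the measured TCP pose, the force, the opening and the grip force at its end, in the units of the state.
- status.read_state(): the state, without advancing time (a new reading comes with each control period).
- camera(name): name is "side" or "top"; returns the picture (420x560x3 uint8, red, green, blue); there is no depth.
- get_calibration(name): a dict with "vfov" (degrees; the focal length in pixels is half the picture's height over the tangent of half this angle, whatever the lens; pixels are square), "cx", "cy" (the principal point, pixels), "k1" (the pictures are not rectified: a ray, as slopes to the right and down, at radius r is drawn at 1 + k1 r^2 times it, then the intrinsics apply), "R" (3x3) and "t" (3): a world point X has camera coordinates R X + t. Camera axes: x right, y down, z forward; pixel columns grow to the right and rows downward; lengths in m; the calibration is good to about 2 mm. A picture is of the moment at which its call begins. get_calibration takes no time and is no camera call.
- manip.hand_in(): hands the job in; it is judged then, once.
The state is a dict: "clock": time; "joint_positions": joint angles; "qvel": joint speeds; "effort": joint torques, N m; "eef_pos": TCP position; "ee_rot": TCP orientation; "ft_force": force on the tool from outside, world axes, zero at the start; "moment": the same for the moment, N m; "opening": opening from 0.0 (shut) to 1.0 (fully open); "grasp_force": force on a finger pad.
Only numpy, scipy, OpenCV 4.12 (cv2) and the standard library are available. Lean on these libraries where they do the work, as an engineer would, in place of code of your own. Each camera call takes 0.05 s, during which the arm holds its last target. There are 200 camera calls.

## Task

Pull the cabinet's top drawer open, lift out the orange ball tray with the loose ball still lying in its nest, and carry it across to the thrust bearing without tipping the ball out. Finish while holding the tray: keep it level and still a few centimetres above the bearing, with the ball over the one empty pocket of the brass cage, so that the fitter can roll it in. Do not touch the bearing, and leave the spanner and the grease tin where they are.

Things in the scene. Friction and masses are not known exactly. Their poses are not given: they have to be found in the camera images.
- drawer (a joint): Opening of the top drawer: 0 = shut, up to 0.185 m, straight out of the cabinet's front. Starts 0 to 15 mm ajar, slides with 1 to 3 N, stays where left. Inside (walls 60 mm high): left part, seen from the robot, a black rubber mat with the orange tray; behind a thin partition, right part, sockets in black foam.
- drawer_handle (a point): Middle of the top drawer's steel bar handle: 11 mm thick, 120 mm long, level, parallel to the drawer front, 35 mm before it (29 mm free gap), 131 mm above the bench, 44 mm below the cabinet top. x points into the cabinet (the drawer opens along -x), y along the bar, z up. Moves with the drawer.
- cabinet_front (a point): Middle of the top front edge of the low blue steel cabinet (two grey drawers; 360 mm wide, 300 deep, 175 high), which stands on the bench left or right of the robot's middle, front to the robot. x points into the cabinet, z up. Drawer fronts lie in this plane when shut.
- tray: Orange plastic ball tray, plate 160 x 56 x 10 mm, 0.12 to 0.23 kg. Origin: centre of its underside; x along its length, z up. At x -76 to -16 mm an upright grip fin, 14 mm thick (along y), top 52 mm up. At x -10 to 80 mm a rim, top 15 mm up, around three nests. Lies across the drawer, x to the left seen from the robot, underside 98 mm above the bench.
- tray_grip (a point): Point inside the tray's grip fin at half its length, 36 mm above the tray's underside: at this tool height the fingertips stay clear of the plate. Axes as the tray's. With the drawer out 150 mm, 40 mm or more is free on both sides of the fin.
- tray_nest (a point): Middle of the floor of the tray's outermost nest, which holds the ball: round, 18 mm wide, 3 mm deep, at x = 62 mm of the tray, 7 mm above its underside, 108 mm from the fin's middle. (Two empty nests lie between, at x = 4 and 33 mm.) Axes as the tray's.
- ball_center (a point): Centre of the loose steel ball, 22.2 mm in diameter, 45 g. In its nest its centre is 11 mm above the nest floor. It rolls out at a tilt of about 40 degrees or with a hard jerk. Its pose is still given while the fingers hold the tray.
- empty_pocket (a point): Middle of the one empty pocket in the thrust bearing's brass cage, at the level of the tops of its balls, 37 mm above the bench, 61 mm from the bearing's centre. x points from the centre outwards through the pocket, z up.
- bearing: Thrust ball bearing lying flat on the bench, on the other side from the cabinet: steel ring, 155 mm outside, 93 mm inside, 37 mm high over the balls; brass cage with 13 pockets, 12 filled with fixed steel balls and one empty. Origin: its centre on the bench; x through the empty pocket, z up.
- spanner: Steel spanner, 160 mm long, under 20 mm high, flat on the bench on the robot's side of the bearing, about 125 mm from its centre. Leave alone.
- grease_tin: Grease tin with a yellow band, 72 mm in diameter, 55 mm high, on top of the cabinet, its edge at least 68 mm behind the front. Origin under its centre. A flat carton, 45 mm high, is fixed behind it, 200 mm behind the front. Leave alone.
There are look-alikes about, which are no part of the job. What is shaped like the bearing but blue is not meant.

How it is judged:
By the outcome, as a careful person would: the job done as asked, in the order asked, and still so for the second after the job is handed in, while the arm keeps its last pose, push and grip.
It also fails if it takes over 64 s, if anything falls off the work surface, if the arm or the gripper's body presses on something with over 40 N, if the wrist force passes 120 N, or if a joint passes its speed limit or range.

## Working session

There is one attempt and no reset: what is moved stays moved. The work goes in short steps, Python scripts to look and compute and a tool call to move; the robot and the scene stay as the last step left them, time stands still between calls to the robot, and variables do not carry over. Pictures are saved under pics/ and viewed, at most 10 in all, crops included, and the job is handed in when it is done.

Besides the shell and the picture viewer there is one more tool, called after "Request:" in YAML: its name, and indented under it one key for each argument. step_arm: Moves the arm, as the interface text tells. Its arguments: {"type":"object","properties":{"translation":{"type":"array","items":{"type":"array","items":{"type":"number"}}},"yaw":{"type":"array","items":{"type":"number"}},"fingers":{"type":"array","items":{"type":"number"}},"newtons":{"type":"number"}},"required":["translation","yaw","fingers"]}

```bash
mkdir -p pics; cat > h.py <<'E'
import numpy as np, cv2
from cell import status, camera, get_calibration, manip
def K(n):
    c=get_calibration(n); f=210/np.tan(np.radians(c["vfov"])/2)
    return c,f
def proj(n,X):
    c,f=K(n); p=np.array(c["R"])@np.array(X)+np.array(c["t"]); s=p[:2]/p[2]; s=s*(1+c["k1"]*(s@s)); return s*f+[c["cx"],c["cy"]]
def unproj(n,uv,z):
    c,f=K(n); d=(np.array(uv)-[c["cx"],c["cy"]])/f; s=d.copy()
    for _ in range(20): s=d/(1+c["k1"]*(s@s))
    R=np.array(c["R"]);t=np.array(c["t"]); o=-R.T@t; r=R.T@np.array([s[0],s[1],1]); return o+r*(z-o[2])/r[2]
def snap(n,f,crop=None,k=1):
    im=camera(n)[:,:,::-1]
    if crop: a,b,c,d=crop; im=im[b:d,a:c]
    cv2.imwrite(f,cv2.resize(im,None,fx=k,fy=k,interpolation=cv2.INTER_CUBIC))
E
python3 - <<'E'
from h import *
print(status.read_state())
for n in("top","side"): snap(n,f"pics/{n}1.png",k=1.4); c,f=K(n); print(c,f)
E
```

```text
{'clock': 0.0, 'joint_positions': array([-1.18900982e+00,  4.23892529e-01,  1.63072802e+00,  1.52099394e-05,
        1.08860603e+00, -1.90088229e-02]), 'qvel': array([-9.87130625e-04,  2.05816253e-04, -5.28031400e-04,  8.72763337e-06,
        4.61055575e-04, -8.28205661e-04]), 'effort': array([-1.08207303e-03, -5.57389390e+01, -2.81742132e+01,  1.24291864e-04,
        7.45044934e-03, -5.14425579e-06]), 'eef_pos': array([ 0.24366348, -0.57495474,  0.24919847]), 'ee_rot': array([[ 9.20753756e-01,  3.90143776e-01, -5.96262664e-04],
       [ 3.90144229e-01, -9.20752500e-01,  1.52130920e-03],
       [ 4.45189770e-05, -1.63337960e-03, -9.99998665e-01]]), 'ft_force': array([ 0.20100416,  0.1414036 , -0.52098238]), 'moment': array([-0.06413815,  0.0179419 ,  0.06581418]), 'grasp_force': 0.0, 'opening': 1.003117310024487}
{'vfov': 51.34988025042762, 'cx': 276.7948064269439, 'cy': 206.32184685970614, 'k1': 0.006467253868254853, 'R': array([[ 0.01873012, -0.99957777, -0.02221384],
       [-0.99310201, -0.01602748, -0.11615302],
       [ 0.11574795,  0.02423617, -0.99298289]]), 't': array([0.0341036 , 0.5781888 , 1.04936168])} 436.83661762661427
{'vfov': 43.83235853631125, 'cx': 285.1905653669368, 'cy': 208.02880494286384, 'k1': -1.559130030615421e-05, 'R': array([[-0.83451426, -0.55069956, -0.01777484],
       [-0.36217   ,  0.57256259, -0.73553041],
       [ 0.41523348, -0.6073731 , -0.6772585 ]]), 't': array([0.4694779 , 0.28925151, 0.8459424 ])} 521.9654564079099
```

View pics/top1.png

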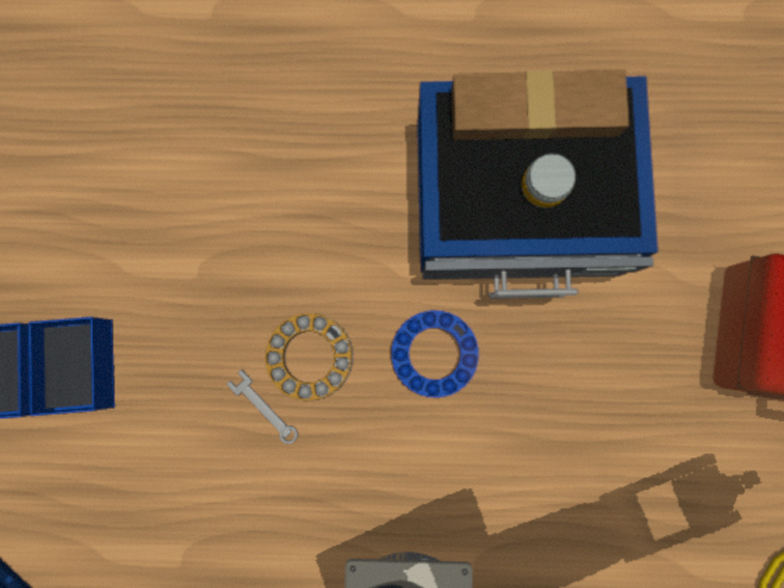

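View pics/side1.png

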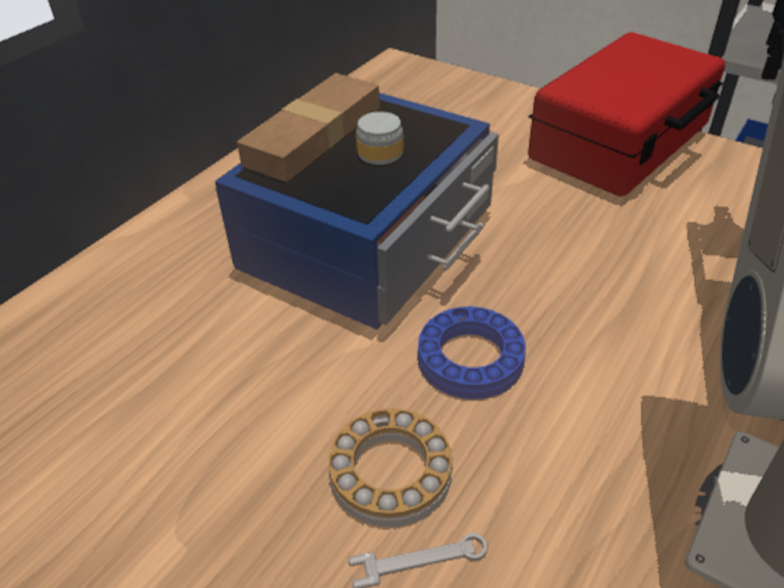

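The top view shows two rings. The brass one is at (309,357) with a dark gap near (335,332), and the blue look-alike is at (434,353). Brass fits the description. The upper bar handle runs from about (490,295) to (577,292). I'll enlarge both to confirm.

```bash
python3 - <<'E'
from h import *
im=camera("top")[:,:,::-1]
a=cv2.resize(im[215:295,180:260],None,fx=5,fy=5,interpolation=cv2.INTER_CUBIC)
b=cv2.resize(im[160:240,340:420],None,fx=5,fy=5,interpolation=cv2.INTER_CUBIC)
cv2.imwrite("pics/c1.png",np.hstack([a,b]))
E
```

```text
(no output)
```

View pics/c1.png

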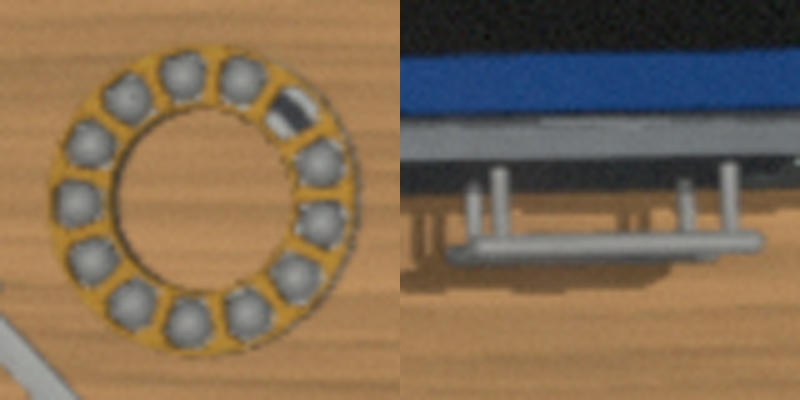

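The crop confirms the brass bearing, with its empty pocket at full-image (238.6,237.4) and its ring centre at (220,254.8). The top drawer bar runs from about (354,209) to (412.4,208.2).

```bash
python3 - <<'E'
from h import *
u=lambda uv,z,n="top":np.round(unproj(n,uv,z),4)
print("bar",u((354,209.),.131),u((412.4,208.2),.131))
print("front",u((425/1.4,257/1.4),.175),u((656/1.4,251/1.4),.175),u((418/1.4,84/1.4),.175),u((646/1.4,78/1.4),.175))
print("pocket",u((238.6,237.4),.03),"c",u((220,254.8),.03))
print("side pocket",u((380/1.4,419/1.4),.03,"side"),"c",u((391/1.4,463/1.4),.03,"side"))
print("side bar",u((433/1.4,219/1.4),.131,"side"),u((487/1.4,188/1.4),.131,"side"))
print("side front",u((376/1.4,235/1.4),.175,"side"),u((489/1.4,129/1.4),.175,"side"))
E
```

```text
bar [ 0.563  -0.1317  0.131 ] [ 0.5669 -0.2619  0.131 ]
front [ 0.6116 -0.0163  0.175 ] [ 0.6262 -0.37    0.175 ] [ 0.8916 -0.0018  0.175 ] [ 0.9042 -0.3628  0.175 ]
pocket [0.4991 0.1373 0.03  ] c [0.4555 0.182  0.03  ]
side pocket [0.5    0.1393 0.03  ] c [0.4505 0.1873 0.03  ]
side bar [ 0.5971 -0.1483  0.131 ] [ 0.5672 -0.2624  0.131 ]
side front [ 0.6142 -0.0261  0.175 ] [ 0.6168 -0.3553  0.175 ]
```

Request:
step_arm:
  translation:
    - [36, 42, 20]
    - [36, 42, 20]
    - [36, 42, 10]
    - [36, 42, 0]
    - [36, 42, 0]
  yaw: [0.135, 0.135, 0.135, 0.135, 0.135]
  fingers: [0.7, 0.7, 0.7, 0.7, 0.7]
  newtons: 60

```text
clock: 0.78
eef_pos: [0.4248, -0.364, 0.3002]
ee_rot: [[0.471, 0.882, 0.0], [0.882, -0.471, -0.0], [-0.0, 0.0, -1.0]]
ft_force: [0.7, -0.7, 0.5]
opening: 0.299
grasp_force: 0.0
```

Request:
step_arm:
  translation:
    - [36, 42, 0]
    - [36, 42, -10]
    - [36, 42, -20]
    - [33, 42, -20]
    - [0, 0, 0]
  yaw: [0.135, 0.135, 0.135, 0.128, 0]
  fingers: [0.7, 0.7, 0.7, 0.7, 0.7]

```text
clock: 1.4
eef_pos: [0.5656, -0.1942, 0.2479]
ee_rot: [[-0.043, 0.999, -0.003], [0.999, 0.043, 0.002], [0.002, -0.003, -1.0]]
ft_force: [-0.5, 0.3, -0.0]
opening: 0.301
grasp_force: 0.0
```

```bash
python3 - <<'E'
from h import *
snap("side","pics/s2.png",(240,60,400,200),5)
for x in [(.565,-.137,.131),(.565,-.197,.131),(.565,-.257,.131),(.565,-.195,.231)]: print((proj("side",x)-[240,60])*5)
print(status.read_state()["eef_pos"])
E
```

```text
[398.54645113 521.24180838]
[470.47216664 447.75428497]
[537.83108914 378.93272061]
[479.43472258 247.15828684]
[ 0.56504474 -0.19575809  0.24876014]
```

View pics/s2.png

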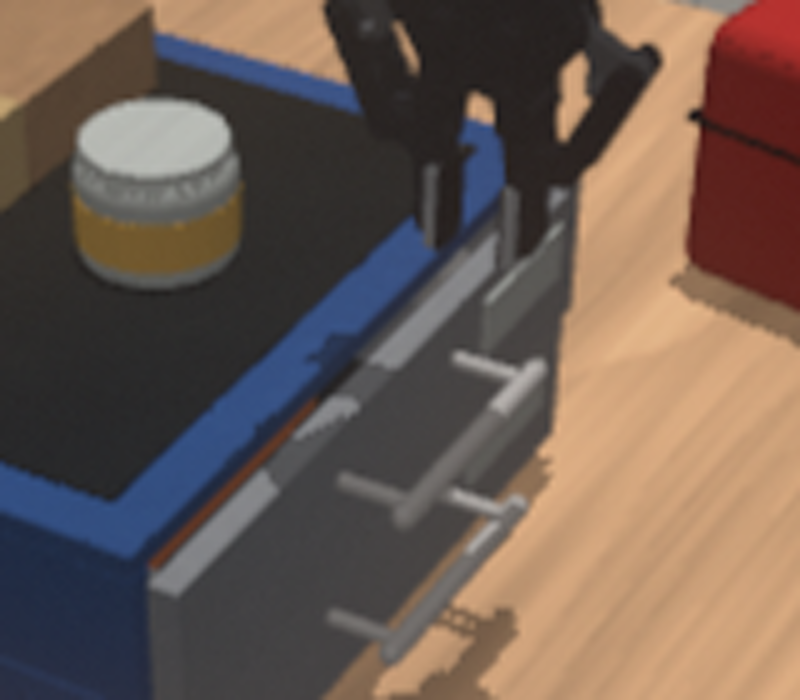

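The top bar runs from (403,518) to (537,368) in the crop. That agrees with my estimate to about 2 mm, and the fingers straddle it, so I'm descending.

Request:
step_arm:
  translation:
    - [0, 0, -50]
    - [0, 0, -40]
    - [0, 0, -26]
    - [0, 0, 0]
  yaw: [0, 0, 0, 0]
  fingers: [0.7, 0.7, 0.7, 0.7]

```text
clock: 1.95
eef_pos: [0.5669, -0.1993, 0.1371]
ee_rot: [[-0.036, 0.999, 0.006], [0.999, 0.036, -0.002], [-0.002, 0.006, -1.0]]
ft_force: [1.3, 3.0, 13.6]
opening: 0.301
grasp_force: 5.7
```

Request:
step_arm:
  translation:
    - [0, 0, 0]
    - [0, 0, 0]
    - [0, 0, 0]
    - [0, 0, 0]
  yaw: [0, 0, 0, 0]
  fingers: [0.95, 0.95, 0.95, 0.95]
  newtons: 30

```text
clock: 2.45
eef_pos: [0.5658, -0.1992, 0.1361]
ee_rot: [[-0.036, 0.999, 0.004], [0.999, 0.036, -0.002], [-0.002, 0.004, -1.0]]
ft_force: [-0.5, -1.7, 9.3]
opening: 0.114
grasp_force: 29.3
```

Request:
step_arm:
  translation:
    - [0, 0, 3]
    - [-15, -0.6, 0]
    - [-20, -0.8, 0]
    - [-25, -0.9, 0]
    - [-25, -0.9, 0]
  yaw: [0, 0, 0, 0, 0]
  fingers: [0.95, 0.95, 0.95, 0.95, 0.95]

```text
clock: 3.08
eef_pos: [0.4786, -0.2021, 0.1362]
ee_rot: [[-0.037, 0.999, -0.0], [0.999, 0.037, -0.001], [-0.001, -0.0, -1.0]]
ft_force: [3.1, -8.0, -12.6]
opening: 0.11
grasp_force: 30.4
```

Request:
step_arm:
  translation:
    - [-25, -0.9, 0]
    - [-20, -0.8, 0]
    - [-15, -0.6, 0]
    - [-5, 0, 0]
    - [0, 0, 0]
  yaw: [0, 0, 0, 0, 0]
  fingers: [0.95, 0.95, 0.95, 0.95, 0.95]

```text
clock: 3.7
eef_pos: [0.413, -0.2043, 0.1362]
ee_rot: [[-0.037, 0.999, -0.002], [0.999, 0.037, -0.001], [-0.001, -0.002, -1.0]]
ft_force: [-1.3, -9.1, -13.4]
opening: 0.113
grasp_force: 30.3
```

Request:
step_arm:
  translation:
    - [0, 0, 0]
    - [0, 0, 0]
    - [0, 0, 40]
    - [0, 0, 60]
    - [0, 0, 60]
  yaw: [0, 0, 0, 0, 0]
  fingers: [0.7, 0.7, 0.7, 0.7, 0.7]

```text
clock: 4.32
eef_pos: [0.4146, -0.2027, 0.2989]
ee_rot: [[-0.038, 0.999, -0.0], [0.999, 0.038, 0.0], [0.0, -0.0, -1.0]]
ft_force: [1.2, -0.2, 0.3]
opening: 0.301
grasp_force: 0.0
```

```bash
python3 - <<'E'
from h import *
a=camera("top")[:,:,::-1][150:270,270:430]; b=camera("side")[:,:,::-1][110:230,240:400]
r=lambda x:cv2.resize(x,None,fx=5,fy=5,interpolation=cv2.INTER_CUBIC)
cv2.imwrite("pics/t3.png",r(a)); cv2.imwrite("pics/s3.png",r(b))
print(status.read_state()["eef_pos"])
E
```

```text
[ 0.41807258 -0.20444718  0.30374197]
```

View pics/t3.png

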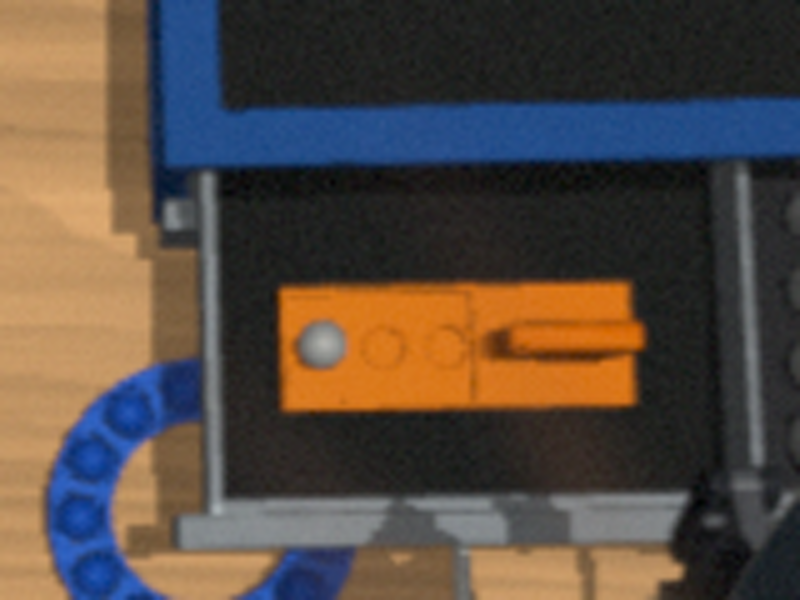

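View pics/s3.png

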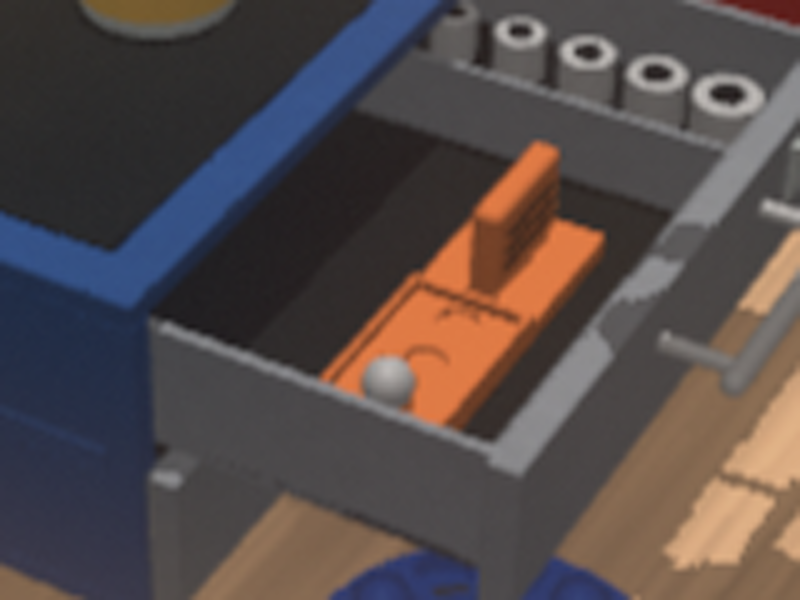

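The top crop shows the ball at (322,344), the fin top centred near (578,337) and the plate corners at (278,287), (630,281), (636,405) and (283,411). In the side crop the fin top centre is near (517,181) and the ball is at (388,380).

```bash
python3 - <<'E'
from h import *
T=lambda a,b,z:np.round(unproj("top",(270+a/5-.4,150+b/5-.4),z),4)
S=lambda a,b,z:np.round(unproj("side",(240+a/5-.4,110+b/5-.4),z),4)
print("fin",T(578,337,.15),S(517,181,.15)); print("fin ends",T(513,338,.15),T(644,336,.15))
print("ball",T(322,344,.116),S(388,380,.116))
print("plate",T(278,287,.11),T(630,281,.108),T(636,405,.108),T(283,411,.11))
E
```

```text
fin [ 0.5443 -0.1969  0.15  ] [ 0.5437 -0.1953  0.15  ]
fin ends [ 0.5433 -0.1686  0.15  ] [ 0.5452 -0.2257  0.15  ]
ball [ 0.5424 -0.0886  0.116 ] [ 0.5433 -0.0912  0.116 ]
plate [ 0.5689 -0.069   0.11  ] [ 0.5745 -0.2303  0.108 ] [ 0.5176 -0.2323  0.108 ] [ 0.5119 -0.0716  0.11  ]
```

Request:
step_arm:
  translation:
    - [50, 3, 0]
    - [50, 3, 0]
    - [26, 2, 0]
    - [0, 0, -40]
    - [0, 0, -40]
  yaw: [0, 0, 0, 0, 0]
  fingers: [0.4, 0.4, 0.4, 0.4, 0.4]

```text
clock: 5.05
eef_pos: [0.5412, -0.1946, 0.2159]
ee_rot: [[-0.038, 0.999, 0.001], [0.999, 0.038, -0.0], [-0.0, 0.001, -1.0]]
ft_force: [-0.1, -0.1, -0.2]
opening: 0.601
grasp_force: 0.0
```

Request:
step_arm:
  translation:
    - [0, 0, -40]
    - [0, 0, -30]
    - [0, 0, -15]
    - [0, 0, -3]
    - [0, 0, 0]
  yaw: [0, 0, 0, 0, 0]
  fingers: [0.4, 0.4, 0.4, 0.4, 0.4]

```text
clock: 5.68
eef_pos: [0.5414, -0.1951, 0.1298]
ee_rot: [[-0.038, 0.999, 0.001], [0.999, 0.038, -0.0], [-0.0, 0.001, -1.0]]
ft_force: [1.4, -0.5, -0.1]
opening: 0.599
grasp_force: 0.0
```

Request:
step_arm:
  translation:
    - [2, -1, 4]
    - [0, 0, 0]
    - [0, 0, 0]
  yaw: [0, 0, 0]
  fingers: [0.4, 0.4, 0.6]
  newtons: 20

```text
clock: 6.05
eef_pos: [0.5432, -0.1961, 0.1336]
ee_rot: [[-0.038, 0.999, 0.001], [0.999, 0.038, -0.0], [-0.0, 0.001, -1.0]]
ft_force: [0.1, -0.1, -0.2]
opening: 0.408
grasp_force: 0.0
```

Request:
step_arm:
  translation:
    - [0, 0, 0]
    - [0, 0, 0]
    - [0, 0, 0]
  yaw: [0, 0, 0]
  fingers: [0.7, 0.78, 0.95]

```text
clock: 6.42
eef_pos: [0.543, -0.196, 0.133]
ee_rot: [[-0.038, 0.999, 0.0], [0.999, 0.038, -0.0], [-0.0, 0.0, -1.0]]
ft_force: [1.0, 0.6, 1.4]
opening: 0.158
grasp_force: 19.9
```

Request:
step_arm:
  translation:
    - [0, 0, 0]
    - [0, 0, 0]
    - [0, 0, 0]
  yaw: [0, 0, 0]
  fingers: [0.95, 0.95, 0.95]
  newtons: 80

```text
clock: 6.8
eef_pos: [0.5431, -0.196, 0.1332]
ee_rot: [[-0.038, 0.999, 0.0], [0.999, 0.038, -0.0], [-0.0, 0.0, -1.0]]
ft_force: [0.6, -0.2, 1.6]
opening: 0.156
grasp_force: 78.2
```

Gripped, with an opening of 13 mm that matches the fin. Now lifting gently.

Request:
step_arm:
  translation:
    - [0, 0, 2]
    - [0, 0, 5]
    - [0, 0, 9]
    - [0, 0, 13]
    - [0, 0, 16]
  yaw: [0, 0, 0, 0, 0]
  fingers: [0.95, 0.95, 0.95, 0.95, 0.95]
  newtons: 100

```text
clock: 7.42
eef_pos: [0.5429, -0.1959, 0.1791]
ee_rot: [[-0.038, 0.999, 0.0], [0.999, 0.038, -0.0], [-0.0, 0.0, -1.0]]
ft_force: [-0.3, 0.5, -2.7]
opening: 0.147
grasp_force: 97.5
```

Request:
step_arm:
  translation:
    - [0, 0, 16]
    - [0, 0, 16]
    - [0, 0, 16]
    - [0, 0, 12]
    - [0, 0, 5]
  yaw: [0, 0, 0, 0, 0]
  fingers: [0.95, 0.95, 0.95, 0.95, 0.95]

```text
clock: 8.05
eef_pos: [0.5431, -0.196, 0.244]
ee_rot: [[-0.038, 0.999, 0.001], [0.999, 0.038, -0.0], [-0.0, 0.001, -1.0]]
ft_force: [-0.5, -0.0, -2.3]
opening: 0.149
grasp_force: 97.5
```

```bash
python3 - <<'E'
from h import *
snap("side","pics/s4.png",(230,60,390,180),5)
print(status.read_state()["eef_pos"])
E
```

```text
[ 0.54319831 -0.19608076  0.24412562]
```

View pics/s4.png

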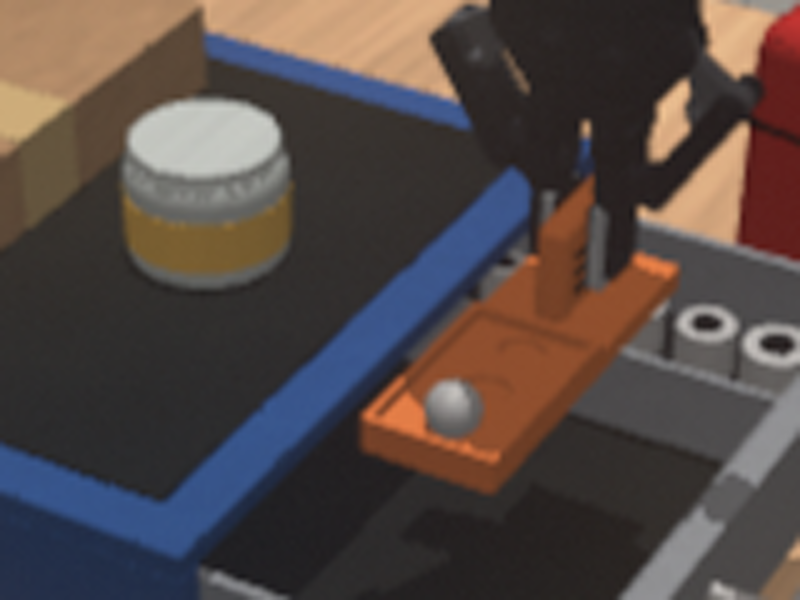

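The ball sits in its nest at (453,408) and the tray looks level. Carrying it across smoothly.

Request:
step_arm:
  translation:
    - [-1, 6, 0]
    - [-3, 14, 0]
    - [-4, 22, 0]
    - [-5, 30, 0]
    - [-5, 30, 0]
  yaw: [0, 0, 0, 0, 0]
  fingers: [0.95, 0.95, 0.95, 0.95, 0.95]

```text
clock: 8.72
eef_pos: [0.524, -0.0918, 0.2427]
ee_rot: [[-0.038, 0.999, -0.001], [0.999, 0.038, 0.0], [0.0, -0.001, -1.0]]
ft_force: [0.9, 0.0, -2.2]
opening: 0.152
grasp_force: 97.6
```

Request:
step_arm:
  translation:
    - [-5, 30, 0]
    - [-5, 30, 0]
    - [-5, 25, 0]
    - [-4, 20, 0]
    - [-2, 12, 0]
  yaw: [0, 0, 0, 0, 0]
  fingers: [0.95, 0.95, 0.95, 0.95, 0.95]

```text
clock: 9.35
eef_pos: [0.5028, 0.0249, 0.2429]
ee_rot: [[-0.04, 0.999, -0.001], [0.999, 0.04, 0.0], [0.0, -0.001, -1.0]]
ft_force: [0.1, 0.1, -2.4]
opening: 0.154
grasp_force: 97.6
```

Request:
step_arm:
  translation:
    - [-1, 6, -3]
    - [-1, 2, -8]
    - [0, 0, -13]
    - [0, 0, -16]
    - [0, 0, -16]
  yaw: [0, 0, 0, 0, 0]
  fingers: [0.95, 0.95, 0.95, 0.95, 0.95]

```text
clock: 9.98
eef_pos: [0.5016, 0.0307, 0.1855]
ee_rot: [[-0.037, 0.999, -0.001], [0.999, 0.037, -0.0], [0.0, -0.001, -1.0]]
ft_force: [0.4, -0.5, -1.8]
opening: 0.148
grasp_force: 97.6
```

Request:
step_arm:
  translation:
    - [0, 0, -16]
    - [0, 0, -13]
    - [0, 0, -8]
    - [0, 0, -4]
    - [0, 0, 0]
  yaw: [0, 0, 0, 0, 0]
  fingers: [0.95, 0.95, 0.95, 0.95, 0.95]

```text
clock: 10.6
eef_pos: [0.502, 0.0311, 0.146]
ee_rot: [[-0.038, 0.999, 0.0], [0.999, 0.038, 0.0], [0.0, 0.0, -1.0]]
ft_force: [0.2, 1.0, -0.9]
opening: 0.15
grasp_force: 97.6
```

```bash
python3 - <<'E'
from h import *
a=camera("top")[:,:,::-1][200:300,170:330]; b=camera("side")[:,:,::-1][220:380,200:340]
r=lambda x,k:cv2.resize(x,None,fx=k,fy=k,interpolation=cv2.INTER_CUBIC)
cv2.imwrite("pics/t5.png",r(a,5)); cv2.imwrite("pics/s5.png",r(b,3.75))
s=status.read_state();print(s["eef_pos"],s["grasp_force"],s["ft_force"],s["moment"])
E
```

```text
[0.50219137 0.03108811 0.14642191] 97.61043548583984 [-0.58545482  0.20500236 -2.36307696] [-0.13749661 -0.01988601  0.00856787]
```

View pics/t5.png

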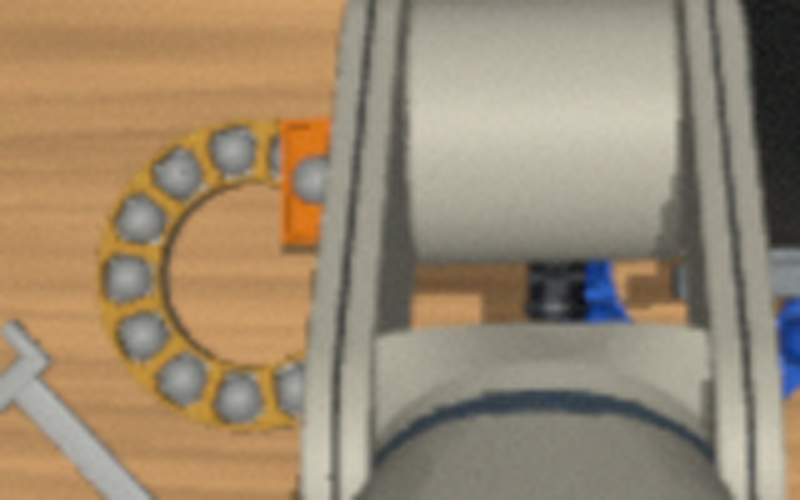

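View pics/s5.png

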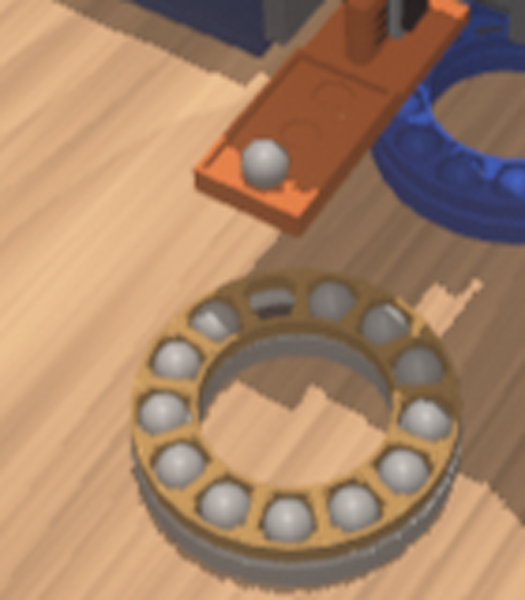

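The ball is still in its nest, at (315,178) in the top crop and (265,163) in the side crop. The empty pocket in the side crop is at (270,302).

```bash
python3 - <<'E'
from h import *
from scipy.optimize import least_squares
def tri(t,s): return least_squares(lambda X:np.r_[proj("top",X)-t,proj("side",X)-s],[.5,.13,.1]).x.round(4)
s=lambda a,b:(200+a/3.75-.4,220+b/3.75-.4)
tb=(170+315/5-.4,200+178/5-.4)
print("ball",tri(tb,s(265,163)))
print("expected z",.1464-.1335+.116)
zb=.129
print(unproj("top",tb,zb),unproj("side",s(265,163),zb))
print("pocket",tri((238.2,237.0),s(270,302)),[unproj("side",s(270,302),z).round(4) for z in(.025,.03,.035)],[unproj("top",(238.2,237.),z).round(4) for z in(.025,.03,.035)])
# bearing centre: ellipse fit of ball centres in side and top crops
S=np.array([(213,322),(176,360),(163,412),(179,465),(225,506),(288,520),(352,508),(404,470),(426,419),(419,366),(385,322),(333,300)],float)
T=np.array([(184,75),(128,97),(90,144),(78,203),(92,261),(132,303),(190,323),(248,313),(297,276),(322,222),(319,162),(240,80)],float)
for nm,P in(("side",[s(*p) for p in S]),("top",[(180+a/5-.4,215+b/5-.4) for a,b in T])):
    for z in (.029,):
        W=np.array([unproj(nm,p,z)[:2] for p in P])
        r=least_squares(lambda q:np.hypot(*(W-q[:2]).T)-q[2],[.455,.182,.06]).x
        # gap direction from the angles
        a=np.sort(np.arctan2(*(W-r[:2]).T[::-1])); g=np.diff(np.r_[a,a[0]+2*np.pi]); i=g.argmax(); m=a[i]+g[i]/2
        print(nm,r.round(4),m,g.max(),"pocket",(r[:2]+.061*np.array([np.cos(m),np.sin(m)])).round(4))
E
```

```text
ball [0.4986 0.1394 0.1302]
expected z 0.12890000000000001
[0.49946324 0.14003963 0.129     ] [0.49873069 0.13835931 0.129     ]
pocket [0.5002 0.1387 0.0267] [array([0.501 , 0.1376, 0.025 ]), array([0.4986, 0.1407, 0.03  ]), array([0.4963, 0.1437, 0.035 ])] [array([0.5003, 0.1389, 0.025 ]), array([0.5   , 0.1383, 0.03  ]), array([0.4998, 0.1378, 0.035 ])]
side [0.4567 0.1813 0.0614] -0.7796565260888271 1.0078306693669532 pocket [0.5001 0.1384]
top [0.4571 0.183  0.0612] -0.7781008970230102 0.9676233456115344 pocket [0.5006 0.1401]
```

Request:
step_arm:
  translation:
    - [1, 0, -4]
    - [0, 0, -9]
    - [0, 0, -11]
    - [0, 0, -9]
    - [0, 0, -6]
  yaw: [0, 0, 0, 0, 0]
  fingers: [0.95, 0.95, 0.95, 0.95, 0.95]

```text
clock: 11.32
eef_pos: [0.5025, 0.031, 0.1061]
ee_rot: [[-0.038, 0.999, -0.001], [0.999, 0.038, -0.0], [-0.0, -0.001, -1.0]]
ft_force: [-0.4, -0.1, -1.7]
opening: 0.151
grasp_force: 97.6
```

Request:
step_arm:
  translation:
    - [0, 0, -3]
    - [0, 0, 0]
    - [0, 0, 0]
    - [0, 0, 0]
    - [0, 0, 0]
  yaw: [0, 0, 0, 0, 0]
  fingers: [0.95, 0.95, 0.95, 0.95, 0.95]

```text
clock: 11.95
eef_pos: [0.503, 0.0311, 0.1042]
ee_rot: [[-0.038, 0.999, 0.0], [0.999, 0.038, 0.0], [-0.0, 0.0, -1.0]]
ft_force: [0.4, 0.7, -2.3]
opening: 0.145
grasp_force: 97.6
```

```bash
python3 - <<'E'
from h import *
snap("side","pics/s6.png",(200,220,340,380),3.75)
s=status.read_state();print(s["eef_pos"],s["grasp_force"],s["ft_force"],abs(s["qvel"]).max())
print((proj("side",(.5004,.139,s["eef_pos"][2]-.0175))-[200,220])*3.75)
E
```

```text
[0.50295576 0.03107257 0.10417936] 97.62733340263367 [-0.04147297 -0.36527062 -2.02928014] 0.0022253404841471665
[263.1443484  221.33500703]
```

View pics/s6.png

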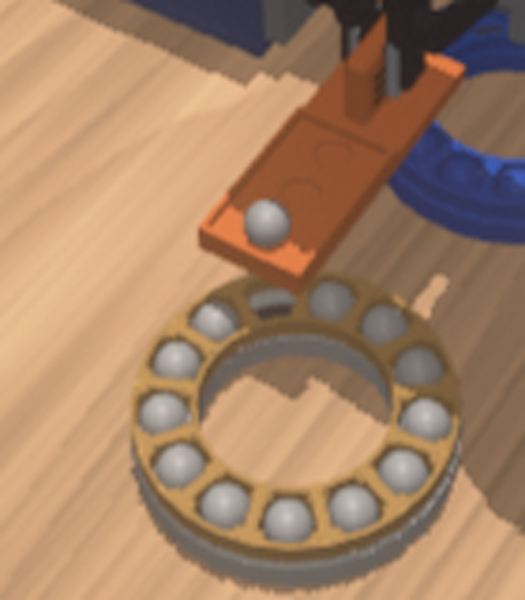

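The ball is at (267,222), where (263,221) was predicted. That is within about 1.5 mm of over the pocket, with the tray level and still about 31 mm above the bearing's balls. Handing in.

```bash
python3 -c "
from cell import manip
print(manip.hand_in())"
```

```text
the job is handed in; nothing more can be done
None
```

I handed the job in at about 12 s: the drawer is open, and the arm is holding the tray still and level, with the ball in its nest within about 2 mm of over the empty pocket and the tray about 31 mm above the bearing; the hand-in gave no verdict.

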